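Feed the slide box down the reader lane

ROBOT

A 6-joint arm with a two-finger parallel gripper is mounted at the origin on a cart in front of the work surface, level with it; the furniture and walls round the work are solid. World frame = base frame: x ahead of the robot, y to its left, z up, the work surface at z = 0. Lengths are in m, angles in rad, forces in N, time in s.
With the tool pointing down it reaches from about 0.425 to 0.95 m from the base axis. Payload 3.5 kg.
Tool frame: the origin (TCP) lies midway between the tips of the shut fingers; the grasp point (between the pads) lies 19 mm behind it; z points along the fingers, y is the direction in which the jaws open and shut (so a half turn about z gives the same grasp; the last joint's range is limited). The gripper opens to 85 mm and grips with 20 to 120 N. Pads are 22 mm wide; open, the fingers measure 114 mm over their backs; the gripper's body (76 mm by 85 mm) begins 54 mm behind the grasp point. The pads swing forward as they close: fully open they stand 13 mm farther back than shut.
Start: joints at [1.184, 0.286, 1.577, -0, 1.279, -0.15], TCP at [0.158, 0.656, 0.231] pointing down, gripper open.
Joint ranges: [-2.77, 2.77], [-0.9, 2.22], [0.21, 2.48], [-1.53, 4.67], [0.24, 2.81], [-2.84, 2.84]. Speed limits (rad/s): [2.79, 2.79, 3.14, 3.14, 3.14, 3.14].

INTERFACE

Orientations are given as a unit quaternion [x, y, z, w].
In Python, from plant import * gives the robot as it stands.
- The arm moves only by the shell command python3 -m jog 'ROWS' [FORCE]. ROWS is a JSON object of lists of equal length, an entry for each row: "travel": the shift along the world's x, y, z in mm, a list of three; "dr": the turn, a rotation vector about the world's x, y, z in degrees, a list of three; "jaw": the closure in counts, from 0 (fully open) to 255 (shut). In form: {"travel": [[x, y, z], ...], "dr": [[wx, wy, wz], ...], "jaw": [jaw, ...]}. A call has 1 to 5 rows; each row shifts and turns the commanded pose from where the row before left it; what a row does not reach is not made up. A row lasts 1/12 s, in which the tool goes at most 41.7 mm and 7.16 degrees, less where a joint would pass 70% of its speed; a pose out of reach is approached as far as the arm can. A call is refused whole if a number of a shift passes 41.7 or a number of a turn 7.16, either way. A call with a gripper value outside its range is refused whole. The fingers move at their own pace and stop on an object; FORCE is the grip in N (left out, the last holds). Time passes only in rows, so rows that do not move let the fingers close. It gives the time, the measured TCP pose, the force and the opening at its end, in the units of the state.
- get_state(): the state, without advancing time (a new reading comes with each control period).
- read_camera(name): name is "side" or "top" or "wrist"; returns the picture (480x640x3 uint8, red, green, blue); there is no depth.
- camera_info(name): a dict with "K" (3x3 intrinsics, pixels), "R" (3x3) and "t" (3): a world point X has camera coordinates R X + t; the wrist camera has in their place "mount" (4x4, takes a point from camera to tool coordinates, whose origin is the TCP and whose axes are the flange's). Camera axes: x right, y down, z forward; pixel columns grow to the right and rows downward; lengths in m; the calibration is good to about 2 mm. A picture is of the moment at which its call begins: read the wrist's pose just before it. camera_info takes no time and is no camera call.
- sign_off(): hands the job in, once; it reports no verdict.
The state is a dict: "time": time; "qpos": joint angles; "dq": joint speeds; "joint_efforts": joint torques, N m; "eef_pos": TCP position; "tcp_rot": TCP orientation; "contact_force": force on the tool from outside, world axes, zero at the start; "wrist_torque": the same for the moment, N m; "opening": opening from 0.0 (shut) to 1.0 (fully open).
Only numpy, scipy, OpenCV 4.12 (cv2) and the standard library are available. Lean on these libraries where they do the work, as an engineer would, in place of code of your own. Each camera call takes 0.05 s, during which the arm holds its last target. There are 200 camera calls.

TASK

Push the blue slide box down the lane between the two orange sensor rails until it sits fully home against the stop at the far end, then move clear of it. The rails are delicate: neither the box nor the robot may touch either of them, so square the box up in front of the lane first if it needs it. Only push with the fingertips or the outside of the fingers, steadily; never lift, tip or carry the box, and leave the other things on the bench where they are.

Things in the scene. Friction and masses are not known exactly. Their poses are not given: they have to be found in the camera images.
- lane: Fixed feed lane: light grey metal plate 400 x 164 x 4 mm flat on the worktop. Origin: centre of its underside; +x = feed direction, +y = left of it. Open apron from x = -200 to -50 mm (the box starts here), then rails to x = +170 mm, 120 mm free between them (inner faces y = +/-60 mm), rail tops 18 mm above the worktop. Grey stop block at the end, 30 mm high, its black buffers' faces at x = +170 mm.
- rail_left: Orange sensor rail on the lane's left (+y) side, 220 x 12 x 14 mm, standing on the plate; fixed to the lane. Origin at the centre of its underside, axes as the lane's. Must not be touched.
- rail_right: Orange sensor rail on the lane's right (-y) side, the same size and axes. Must not be touched.
- slide_box: Loose closed blue slide box, 34 mm high, 0.15-0.31 kg, on the apron, up to 20 mm off the lane's centre line and 0.18 rad out of square. Origin at its underside, z up. Its +x face (41 mm from the origin) leads down the lane; its -x face (43 mm) is the one to push; sides at y = +/-48 mm (foot), 47 mm above. Fully home its origin is at lane x = +129 mm. It stops when no longer pushed.
- canister_0: Bystander: upright round canister, whitish, 41 mm diameter, 67 mm high, loose beside the lane; origin at the centre of its underside.
- oil_small: Bystander: small brown bottle with black cap, 26 mm diameter, 50 mm high, loose beside the lane; origin at the centre of its underside.
- filter_cube: Bystander: black cube with round windows, 38 x 40 x 35 mm, loose beside the lane; origin at the centre of its underside.

How it is judged:
On the way:
1. the box has entered the lane, down on the plate between the rails (x of slide_box in the frame of lane above 0 m and z of slide_box in the frame of lane below 0.008 m), for 0.1 s.
At the end, for the whole second after the job is handed in: The slide box stands flat on the plate between the rails, fully home against the end stop (within 5 mm), square to the lane within 0.12 rad, at rest; the bystanders are within 20 mm of where they stood (x of slide_box in the frame of lane between 0.124 and 0.134 m and y of slide_box in the frame of lane between -0.013 and 0.013 m and z of slide_box in the frame of lane below 0.008 m and angle between the x axis of slide_box and the x axis of lane, either way round below 0.12 rad and angle between slide_box's own z axis and vertical below 0.05 rad and linear speed of slide_box below 0.01 m/s and distance of each of canister_0, oil_small, filter_cube from where it was at the start of the episode below 0.02 m); the robot touches nothing.
It fails at once if the slide box touches a rail (contact force between slide_box and rail_left above 0.2 N or contact force between slide_box and rail_right above 0.2 N).
It fails at once if the robot touches a rail (contact force between any of the arm, the fingers and rail_left above 0.2 N or contact force between any of the arm, the fingers and rail_right above 0.2 N).
It fails at once if the slide box is lifted or tipped (height (world z) of slide_box above 0.014 m or angle between slide_box's own z axis and vertical above 0.2 rad).
It fails at once if the slide box is flung (over 0.4 m/s) instead of steadily pushed (linear speed of slide_box above 0.4 m/s).
It fails at once if a bystander is moved more than 20 mm or tipped over (distance of any of canister_0, oil_small, filter_cube from where it was at the start of the episode above 0.02 m or angle between any of canister_0, oil_small, filter_cube's own z axis and vertical above 0.5 rad).
It also fails if it takes over 56 s, if anything falls off the work surface, if the arm or the gripper's body presses on something with over 40 N, if the wrist force passes 120 N, or if a joint passes its speed limit or range.

## Working session

There is one attempt and no reset: what is moved stays moved. The work goes in short steps, Python scripts to look and compute and a shell command to move; the robot and the scene stay as the last step left them, time stands still between calls to the robot, and variables do not carry over. Pictures are saved under pics/ and viewed, about 8 in all and at most 12, crops included, and the job is handed in when it is done.

```bash
mkdir -p pics; python3 - <<'E'
from plant import *
import cv2,numpy as np
s=get_state();print(s)
for n in("top","side"):
    im=read_camera(n);cv2.imwrite(f"pics/{n}0.png",im[:,:,::-1])
    i=camera_info(n);print(n,np.array(i["K"]).tolist(),np.round(i["R"],4).tolist(),np.round(i["t"],4).tolist())
print(camera_info("wrist"))
E
```

```text
{'time': 0.0, 'qpos': array([ 1.18400285e+00,  2.87170496e-01,  1.57819640e+00, -1.36881139e-05,
        1.27860677e+00, -1.50003441e-01]), 'dq': array([-0.0009588 , -0.0007645 ,  0.00138816,  0.0003491 , -0.00030743,
       -0.00141947]), 'joint_efforts': array([-1.55388141e-03, -4.05969357e+01, -2.92630541e+01, -2.73816586e-04,
        5.95292149e-03, -1.39010535e-05]), 'eef_pos': array([0.15806588, 0.65554523, 0.22993346]), 'tcp_rot': array([ 1.18116564e-01,  9.92999023e-01, -1.14961695e-03, -3.09389634e-04]), 'contact_force': array([ 0.61133401, -0.40717757,  0.28782724]), 'wrist_torque': array([ 0.00320818, -0.04554673, -0.04034082]), 'opening': 1.0011779899054687}
top [[479.03873026765444, 0.0, 324.7680407360704], [0.0, 479.03873026765444, 234.33801934796298], [0.0, 0.0, 1.0]] [[0.0227, -0.9993, 0.0295], [-0.9939, -0.0258, -0.1075], [0.1082, -0.0269, -0.9938]] [0.0941, 0.6203, 0.8569]
side [[495.38464110694565, 0.0, 317.03301257161314], [0.0, 495.38464110694565, 238.52839814715415], [0.0, 0.0, 1.0]] [[-0.2523, -0.9673, 0.0243], [-0.5075, 0.111, -0.8545], [0.8239, -0.2279, -0.5189]] [0.2782, 0.348, 0.3852]
{'K': array([[341.75614975,   0.        , 314.47577012],
       [  0.        , 341.75614975, 234.82385826],
       [  0.        ,   0.        ,   1.        ]]), 'mount': array([[ 7.38576406e-04, -9.46526766e-01, -3.22624451e-01,
         8.27788316e-02],
       [ 9.99999726e-01,  7.15600472e-04,  1.89821953e-04,
         1.38497122e-05],
       [ 5.11986499e-05, -3.22624503e-01,  9.46527035e-01,
        -1.44334532e-01],
       [ 0.00000000e+00,  0.00000000e+00,  0.00000000e+00,
         1.00000000e+00]])}
```

View pics/top0.png

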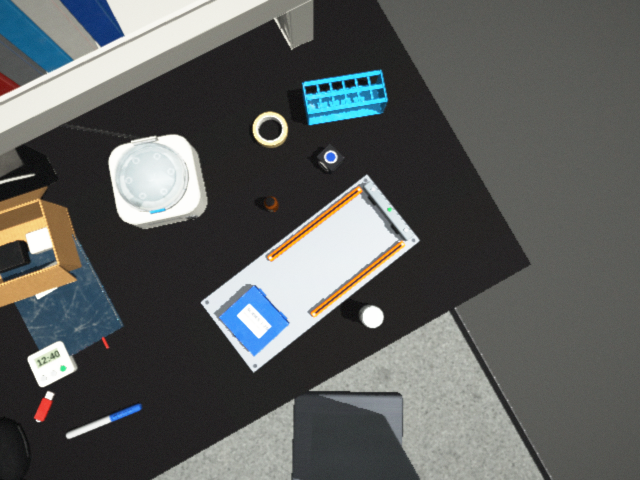

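View pics/side0.png

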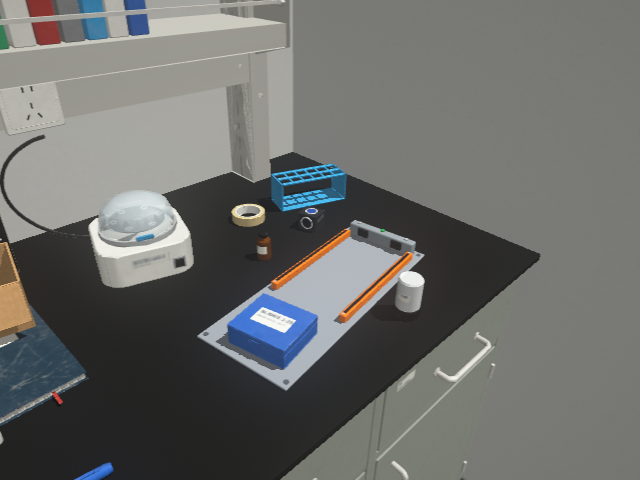

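```bash
cat > h.py <<'E'
from plant import *
import cv2,numpy as np
from scipy.optimize import minimize
def proj(n,X):
    i=camera_info(n);c=np.asarray(X)@np.array(i["R"]).T+i["t"]
    p=c@np.array(i["K"]).T;return p[:,:2]/p[:,2:]
def bx(x0,x1,y0,y1,z0,z1): return np.array([[x,y,z] for x in(x0,x1) for y in(y0,y1) for z in(z0,z1)],float)
def place(P,q):
    c,s=np.cos(q[2]),np.sin(q[2]);return P@np.array([[c,s,0],[-s,c,0],[0,0,1]])+[q[0],q[1],0]
BOX=[bx(-.043,.041,-.0475,.0475,.004,.038)]
RAILS=[bx(-.05,.17,s-.006,s+.006,.004,.018) for s in(.066,-.066)]
S=4
def draw(n,parts,q):
    m=np.zeros((480*S,640*S),np.uint8)
    for P in parts:
        h=cv2.convexHull(((proj(n,place(P,q))+.5)*S).astype(np.float32))
        cv2.fillConvexPoly(m,np.round(h).astype(np.int32),1)
    return m
def mask(im,kind):
    h=cv2.cvtColor(im,cv2.COLOR_RGB2HSV)
    lo,hi=dict(box=((105,120,40),(125,255,255)),rail=((5,140,60),(20,255,255)))[kind]
    return cv2.inRange(h,lo,hi)
def blobs(m,near,r=40):
    n,l,st,c=cv2.connectedComponentsWithStats(m);o=np.zeros_like(m)
    for p in near:
        k=[i for i in range(1,n) if np.hypot(*(c[i]-p))<r]
        if k:o[l==max(k,key=lambda i:st[i,4])]=1
    return cv2.resize(o,None,fx=S,fy=S,interpolation=cv2.INTER_NEAREST)
def fit(parts,ms,q0):
    def f(q):
        e=0
        for n,m in ms.items():
            d=draw(n,parts,q);e+=1-(d&m).sum()/max(1,(d|m).sum())
        return e
    q=np.array(q0)
    for sc in(.01,.003):
        sim=np.array([q]+[q+np.eye(3)[i]*sc*[1,1,4] for i in range(3)])
        r=minimize(f,q,method="Nelder-Mead",options=dict(initial_simplex=sim,xatol=1e-4,fatol=1e-4));q=r.x
    return q,r.fun
def ray(n,p,z):
    i=camera_info(n);R=np.array(i["R"]);C=-R.T@i["t"];d=R.T@np.linalg.solve(i["K"],[*p,1]);return C+d*(z-C[2])/d[2]
def rel(L,b):
    d=b[:2]-L[:2];c,s=np.cos(L[2]),np.sin(L[2]);return np.array([c*d[0]+s*d[1],-s*d[0]+c*d[1],b[2]-L[2]])
E
python3 - <<'E'
from h import *
t=cv2.imread("pics/top0.png")[:,:,::-1].copy();s=cv2.imread("pics/side0.png")[:,:,::-1].copy()
cs=[ray("top",p,.004) for p in((203,301),(254,372),(419,240),(367,176))];print(np.round(cs,3))
c=np.mean(cs,0);d=cs[2]-cs[1];L0=[c[0],c[1],np.arctan2(d[1],d[0])];b=ray("top",(254,319),.038)
mr={"top":blobs(mask(t,"rail"),[(315,223),(357,279)]),"side":blobs(mask(s,"rail"),[(313,258),(377,287)])}
mb={"top":blobs(mask(t,"box"),[(254,320)]),"side":blobs(mask(s,"box"),[(273,330)])}
for k in(["top"],["side"],["top","side"]):
    L,e=fit(RAILS,{n:mr[n] for n in k},L0);B,f=fit(BOX,{n:mb[n] for n in k},[b[0],b[1],L0[2]])
    print(k,"lane",L.round(4),round(e,3),"box",B.round(4),round(f,3),"rel",rel(L,B).round(4))
for n,p in(("canister",(371,316)),):print(n,ray("top",p,.067))
print("bottle",ray("top",(270,204),.03),"cube",ray("top",(330,157),.035))
E
```

```text
[[ 0.489  0.334  0.004]
 [ 0.362  0.233  0.004]
 [ 0.615 -0.073  0.004]
 [ 0.737  0.029  0.004]]
['top'] lane [ 0.5519  0.1341 -0.8859] 0.367 box [ 0.4592  0.234  -0.8004] 0.263 rel [-0.1359 -0.0086  0.0855]
['side'] lane [ 0.5461  0.1332 -0.8806] 0.281 box [ 0.4545  0.2334 -0.7923] 0.178 rel [-0.1356 -0.0068  0.0882]
['top', 'side'] lane [ 0.5514  0.1325 -0.8816] 0.828 box [ 0.4577  0.2336 -0.8144] 0.485 rel [-0.1377 -0.008   0.0672]
canister [0.47201241 0.02567081 0.067     ]
bottle [0.67233916 0.21260975 0.03      ] cube [0.76419785 0.10269381 0.035     ]
```

```bash
python3 - <<'E'
from h import *
t=cv2.imread("pics/top0.png")[:,:,::-1].copy();s=cv2.imread("pics/side0.png")[:,:,::-1].copy()
def hull(m):
    o=np.zeros_like(m)
    m=cv2.morphologyEx(m,cv2.MORPH_CLOSE,np.ones((9,9)))
    for c in cv2.findContours(m,cv2.RETR_EXTERNAL,cv2.CHAIN_APPROX_NONE)[0]:cv2.fillConvexPoly(o,cv2.convexHull(c),1)
    return o
L0=[.551,.133,-.883];B0=[.457,.2336,-.8]
mr={"top":hull(blobs(mask(t,"rail"),[(315,223),(357,279)])),"side":hull(blobs(mask(s,"rail"),[(313,258),(377,287)]))}
mb={"top":hull(blobs(mask(t,"box"),[(254,320)])),"side":hull(blobs(mask(s,"box"),[(273,330)]))}
vis=[]
for n,im in(("top",t),("side",s)):
    L,e=fit(RAILS,{n:mr[n]},L0);B,f=fit(BOX,{n:mb[n]},B0)
    print(n,"lane",L.round(4),round(e,3),"box",B.round(4),round(f,3),"rel",rel(L,B).round(4))
    v=cv2.resize(im[:,:,::-1],None,fx=S,fy=S)
    for P,q in((RAILS,L),(BOX,B)):
        cv2.drawContours(v,cv2.findContours(draw(n,P,q),cv2.RETR_EXTERNAL,cv2.CHAIN_APPROX_NONE)[0],-1,(0,255,0),2)
    vis.append(cv2.resize(v[640:1540,760:1720],(400,375)))
cv2.imwrite("pics/fit.png",np.hstack(vis))
E
```

```text
top lane [ 0.5525  0.1332 -0.8819] 0.084 box [ 0.4591  0.2342 -0.7942] 0.042 rel [-0.1374 -0.0079  0.0878]
side lane [ 0.5466  0.1326 -0.8851] 0.049 box [ 0.4544  0.2333 -0.8028] 0.013 rel [-0.1364 -0.0076  0.0823]
```

View pics/fit.png

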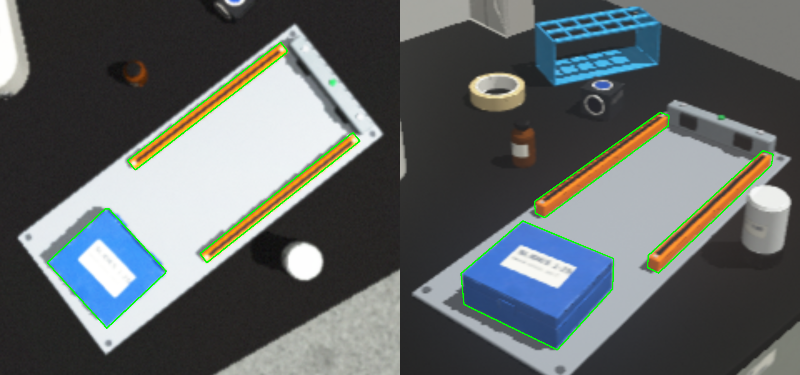

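```bash
python3 -m jog '{"travel":[[8,-16,0],[16,-31,0],[16,-31,0],[16,-31,0],[16,-31,0]],"dr":[[0,0,5.3],[0,0,5.3],[0,0,5.3],[0,0,5.3],[0,0,5.3]],"jaw":[135,135,135,135,135]}'
python3 -m jog '{"travel":[[16,-31,0],[16,-31,0],[16,-31,0],[16,-31,0],[16,-31,-10]],"dr":[[0,0,5.3],[0,0,5.3],[0,0,5.3],[0,0,5.3],[0,0,5.2]],"jaw":[135,135,135,135,135]}'
python3 -m jog '{"travel":[[16,-31,-20],[16,-31,-20],[16,-31,-20],[16,-31,-20],[16,-32,-20]],"dr":[[0,0,0],[0,0,0],[0,0,0],[0,0,0],[0,0,0]],"jaw":[135,135,135,135,135]}'
python3 -m jog '{"travel":[[7,-14,0],[0,0,0],[0,0,0]],"dr":[[0,0,0],[0,0,0],[0,0,0]],"jaw":[135,135,135]}'
python3 - <<'E'
from h import *
from scipy.spatial.transform import Rotation as Ro
s=get_state();print(s["time"],s["eef_pos"],Ro.from_quat(s["tcp_rot"]).as_matrix()[:,1].round(4),s["opening"],s["qpos"].round(2))
a=read_camera("wrist");cv2.imwrite("pics/w1.png",a[:,:,::-1])
E
```

```text
time: 0.52
eef_pos: [0.2304, 0.5145, 0.2305]
tcp_rot: [-0.115, 0.993, -0.001, -0.0]
contact_force: [1.0, 0.7, -0.4]
opening: 0.468
time: 0.93
eef_pos: [0.3114, 0.3603, 0.2229]
tcp_rot: [-0.339, 0.941, 0.001, 0.002]
contact_force: [1.4, 0.6, 0.8]
opening: 0.465
time: 1.35
eef_pos: [0.3904, 0.2036, 0.1204]
tcp_rot: [-0.337, 0.942, 0.0, 0.0]
contact_force: [0.4, 0.6, -0.1]
opening: 0.472
time: 1.6
eef_pos: [0.3973, 0.1906, 0.121]
tcp_rot: [-0.335, 0.942, 0.0, -0.0]
contact_force: [-0.6, -1.2, -0.1]
opening: 0.465
1.6 [0.39732042 0.19061932 0.12101516] [-0.6319  0.7751  0.0008] 0.464501478974556 [ 0.22 -0.12  2.23  0.    1.04 -2.04]
```

View pics/w1.png

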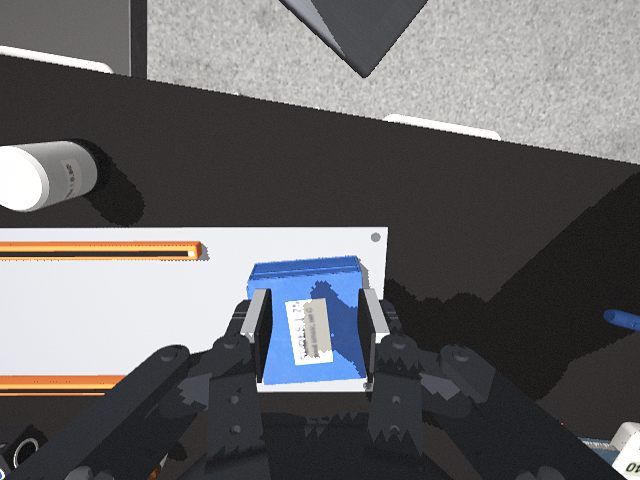

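```bash
cat >> h.py <<'E'
from scipy.spatial.transform import Rotation as Ro
def wcam():
    s=get_state();i=camera_info("wrist");M=np.array(i["mount"]);T=np.eye(4);T[:3,:3]=Ro.from_quat(s["tcp_rot"]).as_matrix();T[:3,3]=s["eef_pos"];return np.array(i["K"]),T@M
def wray(p,z,W=None):
    K,W=W or wcam();d=W[:3,:3]@np.linalg.solve(K,[*p,1]);return W[:3,3]+d*(z-W[2,3])/d[2]
def wproj(X):
    K,W=wcam();c=(np.asarray(X)-W[:3,3])@W[:3,:3];p=c@K.T;return p[:,:2]/p[:,2:]
E
python3 - <<'E'
from h import *
L=np.array([.5495,.133,-.8835])
tl=lambda X:rel(L,np.array([X[0],X[1],L[2]]))[:2].round(4)
for n,p,z in(("plate corner -200,-82",(388,228),.004),("plate edge",(2,228),.004),("plate rear left",(386,391),.004),("rail end -50,-60 top",(200,256),.018),("rail end -50,-72",(200,241),.018),("box top -y front",(248,281),.038),("box top -y rear",(361,270),.038),("box top +y front",(264,384),.038),("box top +y rear",(366,378),.038)):
    print(n,tl(wray(p,z)))
print("tcp",tl(get_state()["eef_pos"]),wproj([[.3973,.1906,.004]]))
i=np.array([[-.041,0,0]])
print(wproj(place(BOX[0],[.5495-.0869-.006,.133+.1059-.005,-.8])).round(0))
E
```

```text
plate corner -200,-82 [-0.2006 -0.08  ]
plate edge [ 0.1097 -0.0803]
plate rear left [-0.2099  0.084 ]
rail end -50,-60 top [-0.0519 -0.0616]
rail end -50,-72 [-0.0533 -0.0741]
box top -y front [-0.0924 -0.0499]
box top -y rear [-0.1754 -0.0587]
box top +y front [-0.0996  0.0445]
box top +y rear [-0.1837  0.0384]
tcp [-0.1417 -0.0806] [[313.96362351 226.76347795]]
[[356. 253.]
 [362. 270.]
 [361. 349.]
 [366. 376.]
 [255. 261.]
 [247. 279.]
 [270. 355.]
 [264. 383.]]
```

```bash
Z='[0,0,0]'
python3 -m jog '{"travel":[[0,0,-20],[0,0,-25],[0,0,-25],[0,0,-25],[0,0,-13]],"dr":[[0,0,0],[0,0,0],[0,0,0],[0,0,0],[0,0,0]],"jaw":[135,135,135,135,135]}'
python3 -m jog '{"travel":[[0,0,0],[0,0,0],[3.1,2.5,0],[3.1,2.5,0],[3.1,2.5,0]],"dr":[[0,0,0],[0,0,0],[0,0,0],[0,0,0],[0,0,0]],"jaw":[135,135,135,135,135]}'
python3 -m jog '{"travel":[[1.5,1.3,0],[1.5,1.3,0],[1.5,1.3,0],[0,0,0],[0,0,0]],"dr":[[0,0,0],[0,0,0],[0,0,0],[0,0,0],[0,0,0]],"jaw":[135,135,135,135,135]}'
cat > look.py <<'E'
import sys
from h import *
t=read_camera("top");s=read_camera("side")
cv2.imwrite(f"pics/{sys.argv[1]}.png",np.hstack([t[120:420,160:460],s[180:420,180:460][:,:,:] if 0 else s[120:420,160:460]])[:,:,::-1])
L=np.array([.5495,.133,-.8835]);st=get_state()
R=Ro.from_quat(st["tcp_rot"]).as_matrix()
print(st["time"],"tcp rel",rel(L,np.array([*st["eef_pos"][:2],np.arctan2(R[1,1],R[0,1])])).round(4),"z",st["eef_pos"][2].round(4),"F",st["contact_force"].round(1),"open",round(st["opening"],3))
E
python3 look.py p1
```

```text
time: 2.07
eef_pos: [0.3954, 0.1922, 0.0114]
tcp_rot: [-0.338, 0.941, 0.0, -0.001]
contact_force: [-0.2, -0.2, 0.1]
opening: 0.47
time: 2.48
eef_pos: [0.4079, 0.1994, 0.0148]
tcp_rot: [-0.337, 0.942, -0.0, 0.001]
contact_force: [-2.2, -0.6, 1.4]
opening: 0.471
time: 2.9
eef_pos: [0.4115, 0.2027, 0.0134]
tcp_rot: [-0.336, 0.942, 0.0, 0.001]
contact_force: [0.2, -0.8, -0.8]
opening: 0.469
3.0 tcp rel [-0.1413 -0.0625  3.1405] z 0.0134 F [-0.2 -0.7 -0.1] open 0.471
```

View pics/p1.png

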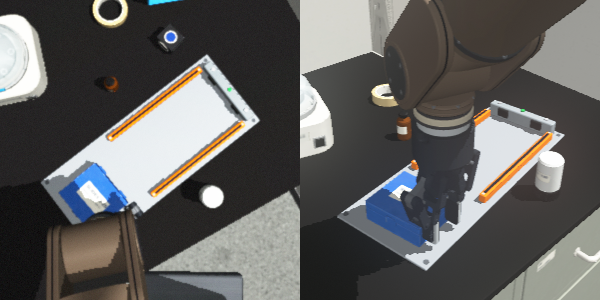

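```bash
python3 -m jog '{"travel":[[1.5,1.2,0],[1.6,1.3,0],[0,0,0],[0,0,0],[-5,-4,0]],"dr":[[0,0,0],[0,0,0],[0,0,0],[0,0,0],[0,0,0]],"jaw":[135,135,135,135,135]}'
python3 -m jog '{"travel":[[-4,-3.6,0],[0,0,20],[0,0,30],[0,0,30],[0,0,30]],"dr":[[0,0,0],[0,0,0],[0,0,0],[0,0,0],[0,0,0]],"jaw":[135,135,135,135,135]}'
python3 -m jog '{"travel":[[0,10,0],[0,20,0],[0,20,0],[0,20,0],[0,20,0]],"dr":[[0,0,-6.92],[0,0,-6.92],[0,0,-6.92],[0,0,-6.92],[0,0,-6.92]],"jaw":[135,135,135,135,135]}'
python3 -m jog '{"travel":[[0,12,0],[0,0,0],[0,0,0],[0,0,0],[8,0,0]],"dr":[[0,0,-6.92],[0,0,-6.92],[0,0,-6.92],[0,0,-6.92],[0,0,-6.92]],"jaw":[135,135,135,135,135]}'
python3 -m jog '{"travel":[[0,0,0],[0,0,0],[0,0,0],[0,0,0]],"dr":[[0,0,-6.92],[0,0,-6.92],[0,0,-6.92],[0,0,0]],"jaw":[135,135,135,135]}'
python3 look.py p2
python3 - <<'E'
from h import *
W=wcam();a=read_camera("wrist");cv2.imwrite("pics/w2.png",a[:,:,::-1]);np.savez("w2",K=W[0],W=W[1])
E
```

```text
time: 3.42
eef_pos: [0.4105, 0.2014, 0.0137]
tcp_rot: [-0.337, 0.942, -0.0, 0.001]
contact_force: [-0.3, 0.7, 0.4]
opening: 0.474
time: 3.83
eef_pos: [0.4044, 0.197, 0.1242]
tcp_rot: [-0.336, 0.942, 0.0, -0.0]
contact_force: [0.9, 0.4, -0.1]
opening: 0.47
time: 4.25
eef_pos: [0.405, 0.2879, 0.1235]
tcp_rot: [-0.038, 0.999, 0.0, 0.0]
contact_force: [-0.2, -0.7, -0.0]
opening: 0.472
time: 4.67
eef_pos: [0.4118, 0.2991, 0.1228]
tcp_rot: [0.26, 0.966, -0.0, -0.001]
contact_force: [0.2, -0.4, 0.1]
opening: 0.475
time: 5.0
eef_pos: [0.413, 0.299, 0.1232]
tcp_rot: [0.429, 0.903, 0.0, 0.0]
contact_force: [0.4, 0.2, 0.3]
opening: 0.469
5.1 tcp rel [-2.1500e-01 -1.0000e-04  1.5735e+00] z 0.1232 F [-0.7 -0.3  0.4] open 0.47
```

View pics/w2.png

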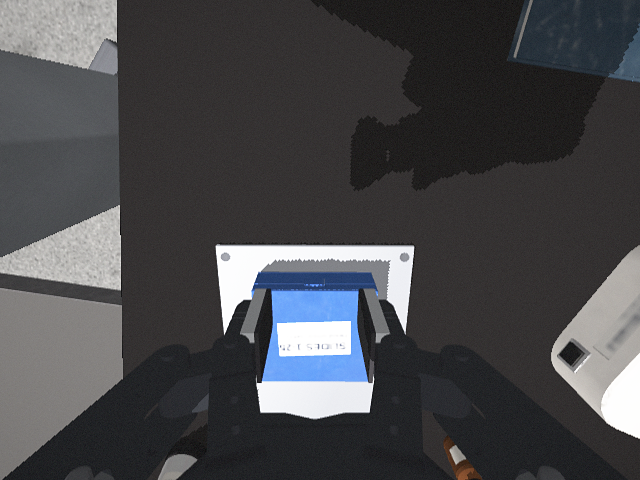

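```bash
python3 - <<'E'
from h import *
L=np.array([.5495,.133,-.8835]);f=np.load("w2.npz");W=(f["K"],f["W"])
tl=lambda X:rel(L,np.array([X[0],X[1],L[2]]))[:2].round(4)
for n,p,z in(("plate -y",(216.5,244),.004),("plate +y",(414,244),.004),("box top -y",(252.5,290),.038),("box top +y",(378,290),.038),("foot -y",(257,273),.004),("foot +y",(375,273),.004)):
    print(n,tl(wray(p,z,W)))
E
```

```text
plate -y [-0.1998 -0.0803]
plate +y [-0.2003  0.0821]
box top -y [-0.1757 -0.0462]
box top +y [-0.176  0.048]
foot -y [-0.1737 -0.0483]
foot +y [-0.174   0.0516]
```

View pics/p2.png

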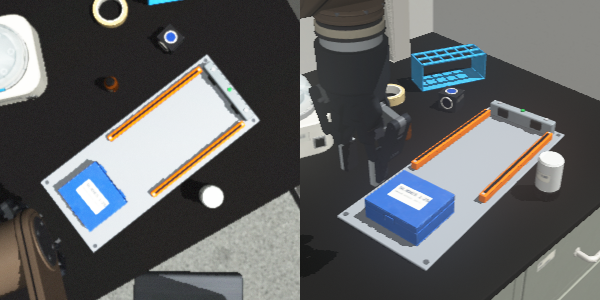

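```bash
python3 -m jog '{"travel":[[0,0,-20],[0,0,-25],[0,0,-25],[0,0,-25],[0,0,-12]],"dr":[[0,0,0],[0,0,0],[0,0,0],[0,0,0],[0,0,0]],"jaw":[135,135,135,135,135]}'
python3 -m jog '{"travel":[[0,0,0],[6.3,-7.7,0],[6.3,-7.7,0],[3.2,-3.9,0],[3.2,-3.9,0]],"dr":[[0,0,0],[0,0,0],[0,0,0],[0,0,0],[0,0,0]],"jaw":[135,135,135,135,135]}'
python3 -m jog '{"travel":[[3.2,-3.9,0],[6.3,-7.7,0],[6.3,-7.7,0],[3.2,-3.9,0],[0,0,0]],"dr":[[0,0,0],[0,0,0],[0,0,0],[0,0,0],[0,0,0]],"jaw":[135,135,135,135,135]}'
python3 look.py p3
python3 - <<'E'
from h import *
W=wcam();a=read_camera("wrist");cv2.imwrite("pics/w3.png",a[:,:,::-1]);np.savez("w3",K=W[0],W=W[1])
E
```

```text
time: 5.57
eef_pos: [0.4112, 0.2984, 0.0134]
tcp_rot: [0.427, 0.904, -0.002, -0.002]
contact_force: [-0.5, -0.0, -1.1]
opening: 0.47
time: 5.98
eef_pos: [0.4341, 0.2763, 0.0182]
tcp_rot: [0.428, 0.904, 0.002, 0.001]
contact_force: [-1.7, 1.8, 1.0]
opening: 0.468
time: 6.4
eef_pos: [0.4523, 0.2519, 0.0164]
tcp_rot: [0.428, 0.904, -0.0, 0.001]
contact_force: [-0.0, 0.5, -0.2]
opening: 0.472
6.5 tcp rel [-1.5450e-01 -1.0000e-04  1.5702e+00] z 0.0161 F [ 0.2 -0.2 -0.4] open 0.472
```

View pics/w3.png

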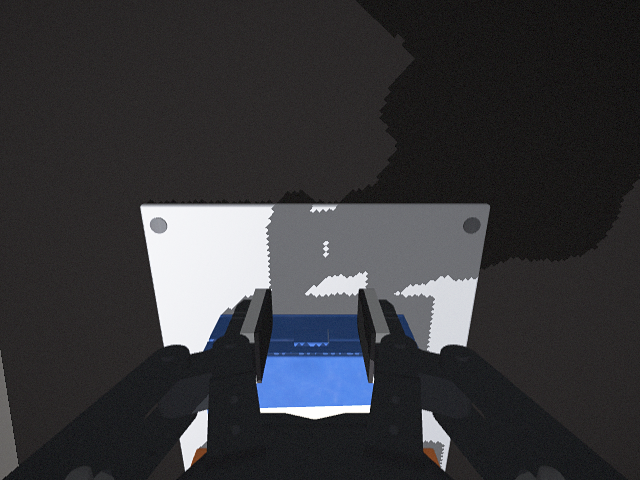

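View pics/p3.png

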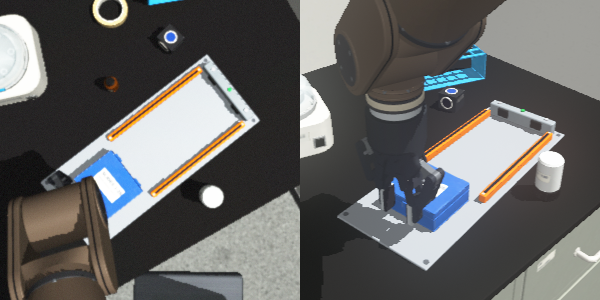

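```bash
python3 -m jog '{"travel":[[3.2,-3.9,0],[6.3,-7.7,0],[6.3,-7.7,0],[6.3,-7.7,0],[6.3,-7.7,0]],"dr":[[0,0,0],[0,0,0],[0,0,0],[0,0,0],[0,0,0]],"jaw":[135,135,135,135,135]}'
python3 -m jog '{"travel":[[6.4,-7.7,0],[6.3,-7.8,0],[6.3,-7.7,0],[3.2,-3.9,0],[0,0,0]],"dr":[[0,0,0],[0,0,0],[0,0,0],[0,0,0],[0,0,0]],"jaw":[135,135,135,135,135]}'
python3 look.py p4
python3 - <<'E'
from h import *
W=wcam();a=read_camera("wrist");cv2.imwrite("pics/w4.png",a[:,:,::-1])
E
```

```text
time: 6.97
eef_pos: [0.4802, 0.2174, 0.0162]
tcp_rot: [0.428, 0.904, -0.0, -0.0]
contact_force: [-1.0, 1.1, -1.3]
opening: 0.471
time: 7.38
eef_pos: [0.5032, 0.1902, 0.0166]
tcp_rot: [0.428, 0.904, 0.0, 0.001]
contact_force: [-0.6, 0.4, 0.0]
opening: 0.468
7.4833 tcp rel [-7.4800e-02  3.0000e-04  1.5703e+00] z 0.0165 F [-0.1 -0.7  0. ] open 0.471
```

View pics/w4.png

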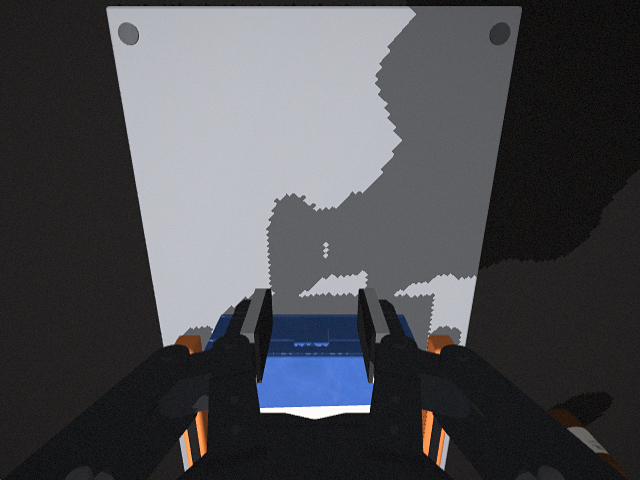

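```bash
python3 - <<'E'
import cv2,numpy as np
for f in("w3","w4"):
    im=cv2.imread(f"pics/{f}.png").astype(int)
    for r in(318,322,326,340,346):
        b=np.where((im[r,:,0]-im[r,:,2]>30)&(im[r,:,0]>60))[0];o=np.where((im[r,:,2]-im[r,:,0]>60))[0]
        print(f,r,"blue",b.min() if len(b) else 0,b.max() if len(b) else 0,"orange",(o[o<315].min(),o[o<315].max(),o[o>315].min(),o[o>315].max()) if len(o) and o.min()<315<o.max() else None)
    for r in(250,):
        print(im[r,100:200:10,1],im[r,440:520:10,1])
E
```

```text
w3 318 blue 219 404 orange None
w3 322 blue 217 406 orange None
w3 326 blue 215 408 orange None
w3 340 blue 209 414 orange None
w3 346 blue 205 360 orange None
[ 41  41  40  43  38 245 246 245 243 243] [114 113 113 111 111  25  17  20]
w4 318 blue 220 404 orange None
w4 322 blue 217 406 orange None
w4 326 blue 215 408 orange None
w4 340 blue 209 359 orange (np.int64(177), np.int64(200), np.int64(428), np.int64(451))
w4 346 blue 206 360 orange (np.int64(187), np.int64(200), np.int64(428), np.int64(442))
[ 29  29  34  36  33 190 191 191 193 194] [96 96 94 96 96 23 19 20]
```

```bash
python3 -m jog '{"travel":[[3.2,-3.9,0],[6.3,-7.7,0],[6.3,-7.7,0],[6.3,-7.7,0],[6.3,-7.7,0]],"dr":[[0,0,0],[0,0,0],[0,0,0],[0,0,0],[0,0,0]],"jaw":[135,135,135,135,135]}'
python3 -m jog '{"travel":[[6.4,-7.7,0],[6.3,-7.8,0],[6.3,-7.7,0],[6.3,-7.7,0],[6.3,-7.7,0]],"dr":[[0,0,0],[0,0,0],[0,0,0],[0,0,0],[0,0,0]],"jaw":[135,135,135,135,135]}'
python3 -m jog '{"travel":[[6.4,-7.7,0],[6.3,-7.8,0],[6.3,-7.7,0],[3.2,-3.9,0],[3.2,-3.9,0]],"dr":[[0,0,0],[0,0,0],[0,0,0],[0,0,0],[0,0,0]],"jaw":[135,135,135,135,135]}'
python3 -m jog '{"travel":[[1.3,-1.5,0],[0,0,0],[0,0,0]],"dr":[[0,0,0],[0,0,0],[0,0,0]],"jaw":[135,135,135]}'
python3 look.py p5
```

```text
time: 7.95
eef_pos: [0.5308, 0.1556, 0.0162]
tcp_rot: [0.428, 0.904, -0.0, -0.0]
contact_force: [-1.7, 0.4, -0.0]
opening: 0.47
time: 8.37
eef_pos: [0.5624, 0.117, 0.0162]
tcp_rot: [0.428, 0.904, -0.0, -0.0]
contact_force: [-1.4, 0.9, -0.9]
opening: 0.471
time: 8.78
eef_pos: [0.5877, 0.0865, 0.0165]
tcp_rot: [0.428, 0.904, 0.0, -0.0]
contact_force: [-0.4, 1.5, 1.2]
opening: 0.469
time: 9.03
eef_pos: [0.5888, 0.0854, 0.0165]
tcp_rot: [0.427, 0.904, 0.0, 0.0]
contact_force: [0.4, -0.6, 0.1]
opening: 0.472
9.1333 tcp rel [6.1400e-02 1.0000e-04 1.5712e+00] z 0.0164 F [ 0.1  0.1 -0.9] open 0.472
```

Expected home is TCP at about +0.075; pushing on in small steps while watching the force.

```bash
python3 -m jog '{"travel":[[1.3,-1.5,0],[1.3,-1.5,0],[1.3,-1.5,0],[1.2,-1.6,0],[0,0,0]],"dr":[[0,0,0],[0,0,0],[0,0,0],[0,0,0],[0,0,0]],"jaw":[135,135,135,135,135]}'
python3 -m jog '{"travel":[[0.6,-0.8,0],[0.6,-0.8,0],[0.7,-0.8,0],[0.6,-0.7,0],[0,0,0]],"dr":[[0,0,0],[0,0,0],[0,0,0],[0,0,0],[0,0,0]],"jaw":[135,135,135,135,135]}'
python3 -m jog '{"travel":[[0.6,-0.8,0],[0.6,-0.8,0],[0,0,0]],"dr":[[0,0,0],[0,0,0],[0,0,0]],"jaw":[135,135,135]}'
python3 look.py p6
```

```text
time: 9.55
eef_pos: [0.5939, 0.0791, 0.0163]
tcp_rot: [0.428, 0.904, -0.0, 0.0]
contact_force: [-1.0, -0.2, 0.1]
opening: 0.477
time: 9.97
eef_pos: [0.5963, 0.0761, 0.0163]
tcp_rot: [0.428, 0.904, -0.0, 0.0]
contact_force: [-0.4, 2.1, 1.0]
opening: 0.468
time: 10.22
eef_pos: [0.5972, 0.0749, 0.0163]
tcp_rot: [0.428, 0.904, 0.0, -0.0]
contact_force: [-0.9, 2.3, 0.8]
opening: 0.469
10.3167 tcp rel [ 0.0752 -0.      1.5706] z 0.0163 F [-1.7  2.7  1.9] open 0.471
```

```bash
python3 -m jog '{"travel":[[0.6,-0.8,0],[0,0,0],[0,0,0]],"dr":[[0,0,0],[0,0,0],[0,0,0]],"jaw":[135,135,135]}'
python3 -m jog '{"travel":[[0.6,-0.8,0],[0,0,0],[0,0,0]],"dr":[[0,0,0],[0,0,0],[0,0,0]],"jaw":[135,135,135]}'
python3 look.py p7
```

```text
time: 10.57
eef_pos: [0.5972, 0.0749, 0.0163]
tcp_rot: [0.428, 0.904, 0.0, -0.001]
contact_force: [-4.0, 5.6, 3.7]
opening: 0.475
time: 10.82
eef_pos: [0.5971, 0.0749, 0.0163]
tcp_rot: [0.428, 0.904, 0.001, -0.002]
contact_force: [-5.2, 7.2, 4.5]
opening: 0.47
10.9167 tcp rel [ 7.5200e-02 -1.0000e-04  1.5702e+00] z 0.0163 F [-5.4  7.1  4.8] open 0.469
```

```bash
python3 -m jog '{"travel":[[-3.2,3.9,0],[-6.3,7.7,0],[-6.3,7.7,0],[-6.3,7.7,0],[0,0,0]],"dr":[[0,0,0],[0,0,0],[0,0,0],[0,0,0],[0,0,0]],"jaw":[135,135,135,135,135]}'
python3 -m jog '{"travel":[[0,0,10],[0,0,25],[0,0,30],[0,0,30],[0,0,30]],"dr":[[0,0,0],[0,0,0],[0,0,0],[0,0,0],[0,0,0]],"jaw":[135,135,135,135,135]}'
python3 -m jog '{"travel":[[-12,15,15],[-19,23,15],[-19,23,15],[-19,23,0],[-19,23,0]],"dr":[[0,0,0],[0,0,0],[0,0,0],[0,0,0],[0,0,0]],"jaw":[135,135,135,135,135]}'
python3 -m jog '{"travel":[[-19,23,0],[-12,15,0],[0,0,0],[0,0,0],[0,0,0]],"dr":[[0,0,0],[0,0,0],[0,0,0],[0,0,0],[0,0,0]],"jaw":[135,135,135,135,135]}'
python3 look.py p8
python3 - <<'E'
from h import *
def hull(m):
    o=np.zeros_like(m);m=cv2.morphologyEx(m,cv2.MORPH_CLOSE,np.ones((9,9)))
    for c in cv2.findContours(m,cv2.RETR_EXTERNAL,cv2.CHAIN_APPROX_NONE)[0]:cv2.fillConvexPoly(o,cv2.convexHull(c),1)
    return o
for n,L in(("top",[.5525,.1332,-.8819]),("side",[.5466,.1326,-.8851])):
    L=np.array(L);q=L+[.129*np.cos(L[2]),.129*np.sin(L[2]),0]
    im=read_camera(n);p=proj(n,[[q[0],q[1],.03]])
    B,f=fit(BOX,{n:hull(blobs(mask(im,"box"),p,35))},q);print(n,"rel",rel(L,B).round(4),round(f,3))
E
```

```text
time: 11.33
eef_pos: [0.5747, 0.1014, 0.0158]
tcp_rot: [0.427, 0.904, -0.0, -0.001]
contact_force: [0.0, 0.3, -0.9]
opening: 0.471
time: 11.75
eef_pos: [0.5767, 0.0997, 0.1435]
tcp_rot: [0.428, 0.904, 0.0, 0.001]
contact_force: [0.4, 0.2, -0.2]
opening: 0.471
time: 12.17
eef_pos: [0.4889, 0.2078, 0.1891]
tcp_rot: [0.428, 0.904, 0.001, 0.002]
contact_force: [-0.1, 1.4, 0.4]
opening: 0.468
time: 12.58
eef_pos: [0.4582, 0.2446, 0.1871]
tcp_rot: [0.428, 0.904, 0.0, 0.001]
contact_force: [0.9, -0.8, 0.9]
opening: 0.471
12.6833 tcp rel [-1.4380e-01  1.0000e-04  1.5693e+00] z 0.1867 F [ 1.3  0.2 -0.5] open 0.471
top rel [ 0.1299 -0.002   0.0102] 0.049
side rel [ 0.1277 -0.0005 -0.0019] 0.012
```

View pics/p8.png

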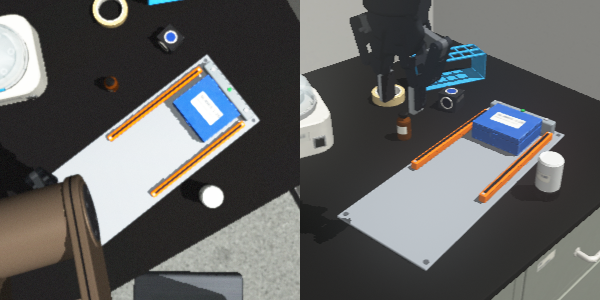

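The box is against the stop, around (205,105) in the left view and (508,128) in the right. It is square between the rails. The canister, bottle and cube are where they stood, and the arm is clear.

```bash
python3 -c "
from plant import *
print(sign_off())"
```

```text
the job is handed in; nothing more can be done
None
```

The box is home against the stop, square between the rails, and the job is handed in at about 12.8 s of the 56 s allowed.

**What I did:** The box started about 8 mm off the centre line and 0.085 rad out of square. I squared and centred it on the apron with a two-finger push on its right side. Then I pushed it down the lane from behind with both fingers. At the end the arm stopped advancing and the force rose to about 10 N, so I backed straight out and lifted clear.

**Last checks:**

| Check | Top camera | Side camera | Allowed |
|---|---|---|---|
| Lane x (mm) | 129.9 | 127.7 | 124 to 134 |
| Lane y (mm) | -2.0 | -0.5 | ±13 |
| Angle to lane (rad) | 0.010 | -0.002 | under 0.12 |

- **Disagreement:** the two cameras differ by about 2 mm in x, as much as the calibration error. They placed the lane itself about 6 mm apart in world x, so each check uses that camera's own lane fit.
- **By eye only:** I judged from the last picture that the bystanders had not moved; I did not measure them.
- **Rails:** I saw no sign of contact with either rail. Inside the lane, the wrist picture put the box about 1 mm off centre.
- **Failed checks:** none.

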